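# Lids back on the canisters

## Robot

A 6-joint arm with a two-finger parallel gripper is mounted at the origin on the work surface. World frame = base frame: x ahead of the robot, y to its left, z up, the work surface at z = 0. Lengths are in m, angles in rad, forces in N, time in s.
With the tool pointing down it reaches from about 0.325 to 1 m from the base axis. Payload 5.1 kg.
Tool frame: the origin (TCP) lies at the very end of the fingers, on their centre line; the grasp point (between the pads) lies arm.hold_point_z behind it (arm.hold_point_z is the distance from the TCP to the grasp point, in m); z points along the fingers, y is the line along which they close (so a half turn about z gives the same grasp; the last joint's range is limited). The gripper opens to 85 mm and grips with 20 to 120 N. Pads are 22 mm wide; open, the fingers measure 114 mm over their backs; the gripper's body (76 mm by 85 mm) begins 54 mm behind the grasp point. The pads swing forward as they close: fully open they stand 13 mm farther back than shut.
Start: joints at [-1.331, 0.124, 1.65, -0, 1.367, -0.083], TCP at [0.206, -0.616, 0.199] pointing down, gripper open.
Joint ranges: [-2.61, 2.61], [-1.02, 2.33], [0.03, 2.71], [-1.35, 4.49], [0.32, 2.68], [-2.91, 2.91]. Speed limits (rad/s): [2.57, 2.57, 3.14, 3.14, 3.14, 3.14].

## Interface

Orientations are given as a unit quaternion [w, x, y, z].
In Python, from cell import arm gives the robot as it stands.
- The arm moves only by the shell command python3 -m crank 'ROWS'. ROWS is JSON, one flat list of numbers, 5 for each row, row after row: the shift along the tool's x, y, z in units of 40 mm (1.0 is 40 mm), then the turn about the tool's z in units of 5 degrees (1.0 is 5 degrees), then the finger opening in mm, from 0 to 85.4. In form: [x, y, z, twist, gripper, x, y, z, twist, gripper, ...]. A call has 1 to 5 rows; each row is the pose to reach, as a shift and turn from the pose commanded when the call began, along the tool's axes at that moment; what a row does not reach only later rows make up. A row lasts 1/12 s, in which the tool goes at most 41.7 mm and 7.16 degrees, less where a joint would pass 70% of its speed; a pose out of reach is approached as far as the arm can. A call with a gripper value outside its range is refused whole. The fingers move at their own pace and stop on an object; the grip force is fixed at half the most. Time passes only in rows, so rows that repeat a pose let the fingers close. It gives the time, the measured TCP pose, the force, the opening and the grip force at its end, in the units of the state.
- arm.observe(): the state, without advancing time (a new reading comes with each control period).
- arm.get_image(name): name is "scene" or "side" or "wrist"; returns a dict with "pixels" (480x640x3 uint8, red, green, blue), "vertical_fov" (degrees; the focal length in pixels is half the picture's height over the tangent of half this angle, whatever the lens; pixels are square), "cx", "cy" (the principal point, pixels), "rvec" (rotation vector, rad) and "tvec" (3), from world to camera coordinates, as OpenCV has them; the wrist camera has in their place "hand_eye" (4x4, takes a point from camera to tool coordinates, whose origin is the TCP and whose axes are the flange's). Camera axes: x right, y down, z forward; pixel columns grow to the right and rows downward; lengths in m; the calibration is good to about 2 mm. The wrist camera is an equidistant fisheye: a pixel r from the principal point sees the ray r / f radians off the axis. A picture is of the moment at which its call begins: read the wrist's pose just before it. There is no depth.
- arm.job_done(): hands the job in; it is judged then, once.
The state is a dict: "time": time; "q": joint angles; "qvel": joint speeds; "joint_efforts": joint torques, N m; "tcp_pos": TCP position; "eef_rot": TCP orientation; "wrist_force": force on the tool from outside, world axes, zero at the start; "ft_torque": the same for the moment, N m; "gripper_width": finger opening in m; "gripper_force": force on a finger pad.
Only numpy, scipy, OpenCV 4.12 (cv2) and the standard library are available. Lean on these libraries where they do the work, as an engineer would, in place of code of your own. Each camera call takes 0.05 s, during which the arm holds its last target. There are 200 camera calls.

## Task

The four washed steel canisters on the café counter need their wooden lids back: put each lid on the canister of its own shape and size, large and small, round and square, seated flat on the rim with its plug in the mouth. Leave the canisters standing where they are, and leave the tamper and the blue mug alone.

Things in the scene. Friction and masses are not known exactly. Their poses are not given: they have to be found in the camera images.
- jar_large_round: the large round canister: open, empty, brushed steel, loose but heavy (750 g, give or take), 102 mm outer diameter, 92 mm mouth, wall 5 mm, 85 mm high, flat rim. Origin: centre of its underside, z up. It stands 0.6 to 0.7 m from the robot; the four canisters change places.
- lid_large_round: the large round lid, wood, about 170 g: round flange 110 mm across, 10 mm thick; knob 26 mm in diameter centred on top; tapered plug below, 14 mm deep, diameter 68 (bottom) to 82 mm. Lies plug down. Origin: centre of the plug's bottom, z up; flange 14 to 24, grip 24 to 54 mm above it. Seated, the flange is on the rim and the origin 71 mm above the canister's.
- jar_small_round: the small round canister: open, empty, brushed steel, loose but heavy (400 g, give or take), 70 mm outer diameter, 60 mm mouth, wall 5 mm, 65 mm high, flat rim. Origin: centre of its underside, z up. It stands 0.6 to 0.7 m from the robot; the four canisters change places.
- lid_small_round: the small round lid, wood, about 90 g: round flange 78 mm across, 10 mm thick; knob 26 mm in diameter centred on top; tapered plug below, 14 mm deep, diameter 36 (bottom) to 50 mm. Lies plug down. Origin: centre of the plug's bottom, z up; flange 14 to 24, grip 24 to 54 mm above it. Seated, the flange is on the rim and the origin 51 mm above the canister's.
- jar_large_square: the large square canister: open, empty, brushed steel, loose but heavy (800 g, give or take), 98 x 98 mm outside, 88 x 88 mm mouth, sides along its x and y, wall 5 mm, 85 mm high, flat rim. Origin: centre of its underside, z up. It stands 0.6 to 0.7 m from the robot; the four canisters change places.
- lid_large_square: the large square lid, wood, about 180 g: square flange 106 x 106 mm (sides along its x and y), 10 mm thick; bar grip 46 mm along x, 18 mm along y, centred on top; tapered plug below, 14 mm deep, side 64 (bottom) to 78 mm. Lies plug down. Origin: centre of the plug's bottom, z up; flange 14 to 24, grip 24 to 54 mm above it. Seated, the flange is on the rim and the origin 71 mm above the canister's.
- jar_small_square: the small square canister: open, empty, brushed steel, loose but heavy (420 g, give or take), 66 x 66 mm outside, 56 x 56 mm mouth, sides along its x and y, wall 5 mm, 65 mm high, flat rim. Origin: centre of its underside, z up. It stands 0.6 to 0.7 m from the robot; the four canisters change places.
- lid_small_square: the small square lid, wood, about 90 g: square flange 74 x 74 mm (sides along its x and y), 10 mm thick; bar grip 46 mm along x, 18 mm along y, centred on top; tapered plug below, 14 mm deep, side 32 (bottom) to 46 mm. Lies plug down. Origin: centre of the plug's bottom, z up; flange 14 to 24, grip 24 to 54 mm above it. Seated, the flange is on the rim and the origin 51 mm above the canister's.
- tamper: a coffee tamper standing among the lids: steel base 58 mm in diameter, black handle on top, 86 mm tall in all. Not a lid: leave it alone. Origin: centre of its underside.
- cup: a blue ceramic mug standing among the lids, 76 mm in diameter, 60 mm high, its handle at its +y side (about 30 mm out). Leave it alone. Origin: centre of its underside.
There are look-alikes about, which are no part of the job. Leave any pink look-alike of the lid_small_square alone. Leave any turquoise look-alike of the lid_large_round alone.

How it is judged:
At the end, for the whole second after the job is handed in: Each lid sits on the canister of its own shape and size: within 9 mm of its axis, 4 mm of its seated height, level within 0.08 rad, square ones squared up within 0.27 rad; canisters upright within 0.05 rad and under 50 mm from where they stood; all at rest (horizontal distance between lid_large_round and jar_large_round below 0.009 m and z of lid_large_round in the frame of jar_large_round between 0.067 and 0.075 m and angle between each of lid_large_round, lid_small_round, lid_large_square, lid_small_square's own z axis and vertical below 0.08 rad and angle between each of jar_large_round, jar_small_round, jar_large_square, jar_small_square's own z axis and vertical below 0.05 rad and distance of each of jar_large_round, jar_small_round, jar_large_square, jar_small_square from where it was at the start of the episode below 0.05 m and linear speed of each of lid_large_round, jar_large_round, lid_small_round, jar_small_round, lid_large_square, jar_large_square, lid_small_square, jar_small_square below 0.01 m/s and horizontal distance between lid_small_round and jar_small_round below 0.009 m and z of lid_small_round in the frame of jar_small_round between 0.047 and 0.055 m and horizontal distance between lid_large_square and jar_large_square below 0.009 m and z of lid_large_square in the frame of jar_large_square between 0.067 and 0.075 m and (angle between the x axis of lid_large_square and the x axis of jar_large_square, either way round below 0.27 rad or angle between the x axis of lid_large_square and the y axis of jar_large_square, either way round below 0.27 rad) and horizontal distance between lid_small_square and jar_small_square below 0.009 m and z of lid_small_square in the frame of jar_small_square between 0.047 and 0.055 m and (angle between the x axis of lid_small_square and the x axis of jar_small_square, either way round below 0.27 rad or angle between the x axis of lid_small_square and the y axis of jar_small_square, either way round below 0.27 rad)); the robot touches nothing.
It fails at once if a canister is tipped over (angle between any of jar_large_round, jar_small_round, jar_large_square, jar_small_square's own z axis and vertical above 0.5 rad).
It fails at once if the tamper is moved more than 30 mm or tipped over (distance of tamper from where it was at the start of the episode above 0.03 m or angle between tamper's own z axis and vertical above 0.4 rad).
It fails at once if the cup is moved more than 30 mm or tipped over (distance of cup from where it was at the start of the episode above 0.03 m or angle between cup's own z axis and vertical above 0.4 rad).
It also fails if it takes over 99 s, if anything falls off the work surface, if the arm or the gripper's body presses on something with over 40 N, if the wrist force passes 120 N, or if a joint passes its speed limit or range.

## Working session

There is one attempt and no reset: what is moved stays moved. The work goes in short steps, Python scripts to look and compute and a shell command to move; the robot and the scene stay as the last step left them, time stands still between calls to the robot, and variables do not carry over. Pictures are saved under pics/ and viewed, at most 14 in all, crops included, and the job is handed in when it is done.

```bash
ls; mkdir -p pics; cat > h.py <<'E'
import numpy as np, cv2
from cell import arm
from scipy.spatial.transform import Rotation as R
def snap(name):
    s=arm.observe(); im=arm.get_image(name); im['s']=s; return im
def f_of(im): return 240/np.tan(np.radians(im['vertical_fov'])/2)
def ray(im,u,v):
    f=f_of(im); x=(u-im['cx'])/f; y=(v-im['cy'])/f
    if 'hand_eye' in im:
        r=np.hypot(x,y); k=np.sin(r)/r if r>1e-9 else 1
        d=np.array([x*k,y*k,np.cos(r)]); H=np.array(im['hand_eye'])
        q=im['s']['eef_rot']; Rw=R.from_quat([q[1],q[2],q[3],q[0]]).as_matrix()
        return Rw@H[:3,3]+np.array(im['s']['tcp_pos']), Rw@H[:3,:3]@d
    Rm=cv2.Rodrigues(np.array(im['rvec'],float))[0]
    return -Rm.T@np.array(im['tvec'],float).ravel(), Rm.T@np.array([x,y,1.])
def onplane(im,u,v,z):
    o,d=ray(im,u,v); return o+d*(z-o[2])/d[2]
def tri(rs):
    A=0;b=0
    for o,d in rs:
        d=d/np.linalg.norm(d);P=np.eye(3)-np.outer(d,d);A=A+P;b=b+P@o
    return np.linalg.solve(A,b)
def save(im,n): cv2.imwrite('pics/'+n+'.png',im['pixels'][:,:,::-1])
E
python3 - <<'E'
from h import *
import pickle
s=arm.observe();print(s['tcp_pos'],s['eef_rot'],s['gripper_width'],arm.hold_point_z)
for n in['scene','side','wrist']:
    im=snap(n);save(im,n+'0');pickle.dump(im,open(n+'0.pkl','wb'));print(n,im['vertical_fov'],im['cx'],im['cy'],im.get('hand_eye'))
    if n!='wrist':print(ray(im,320,240))
E
```

```text
pics
[ 0.20599987 -0.61577479  0.1976445 ] [-1.04475474e-03  9.87002408e-01  1.60702049e-01 -8.39519649e-05] 0.08518876858456641 0.0187
scene 49.212910364134025 323.1991442578046 242.8291808221719 None
(array([ 1.04738119, -0.54014208,  0.80388956]), array([-0.53952116,  0.50761833, -0.67179384]))
side 52.38039144589759 330.33225532380123 250.00722740894759 None
(array([-0.00456373,  0.60741922,  0.78152562]), array([ 0.43638524, -0.55371438, -0.70981496]))
wrist 65.70646984690485 324.5351762355955 239.98930346269506 [[-8.39936124e-04 -9.62875735e-01 -2.69943723e-01  6.73684262e-02]
 [ 9.99999646e-01 -8.21205423e-04 -1.82323379e-04 -1.14924214e-03]
 [-4.61244919e-05 -2.69943781e-01  9.62876084e-01 -1.75218804e-01]
 [ 0.00000000e+00  0.00000000e+00  0.00000000e+00  1.00000000e+00]]
```

View pics/scene0.png

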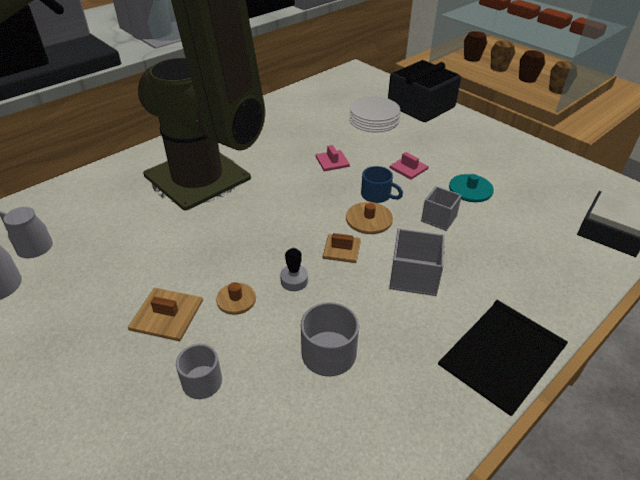

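View pics/side0.png

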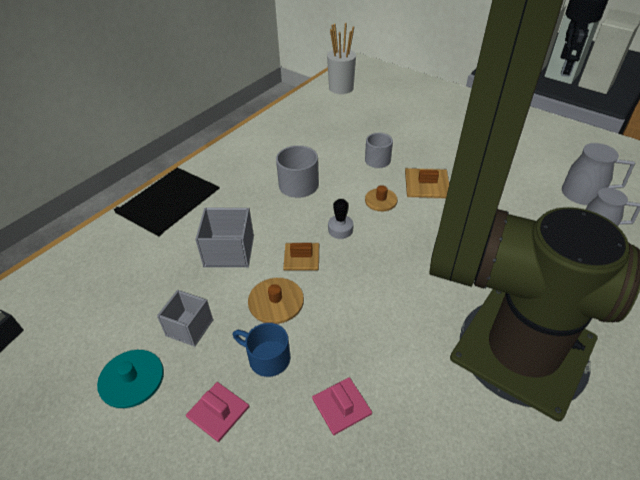

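The scene view shows the wooden lids: large square (166,313), small round (236,297), small square (342,247), large round (369,217). The canisters are small round (199,370), large round (330,338), large square (417,262) and small square (441,208). The side view shows the same lids at (428,182), (381,199), (301,256) and (276,300), and the same canisters at (378,150), (298,171), (226,237) and (186,318).

```bash
python3 - <<'E'
from h import *
import pickle
sc=pickle.load(open('scene0.pkl','rb'));sd=pickle.load(open('side0.pkl','rb'))
def blobs(im,pts,lo,hi):
    hsv=cv2.cvtColor(im['pixels'],cv2.COLOR_RGB2HSV); m=cv2.inRange(hsv,lo,hi)
    n,l,st,c=cv2.connectedComponentsWithStats(m); out=[]
    for p in pts:
        k=min((i for i in range(1,n) if st[i,4]>40),key=lambda i:np.hypot(*(c[i]-p)));out.append((c[k],st[k,4]))
    return out
for im,pts in((sc,[(165,303),(236,288),(342,241),(370,208)]),(sd,[(428,175),(381,190),(301,248),(275,291)])):
    hsv=cv2.cvtColor(im['pixels'],cv2.COLOR_RGB2HSV)
    print([hsv[p[1],p[0]].tolist() for p in pts],[hsv[p[1]+13,p[0]-2].tolist() for p in pts])
names=['LS','SR','SS','LR']
# jar rims hand-read: (scene px, side px) of rim centre
J={'jSR':((198,358),(379,139)),'jLR':((330,322),(298,158)),'jLS':((419,246),(226,222)),'jSS':((442,198),(187,305))}
L={'LS':((165,302),(428,174)),'SR':((236,288),(381,189)),'SS':((343,240),(302,248)),'LR':((370,209),(275,290))}
for k,(a,b) in {**J,**L}.items(): print(k,tri([ray(sc,*a),ray(sd,*b)]).round(3))
E
```

```text
[[12, 165, 113], [12, 172, 117], [13, 202, 53], [14, 180, 109]] [[17, 138, 157], [18, 143, 118], [17, 140, 146], [16, 134, 150]]
[[13, 174, 88], [12, 184, 118], [13, 190, 106], [14, 201, 119]] [[19, 150, 138], [19, 150, 136], [18, 149, 142], [19, 148, 152]]
jSR [ 0.533 -0.334  0.066]
jLR [ 0.636 -0.128  0.083]
jLS [0.617 0.138 0.085]
jSS [0.536 0.326 0.063]
LS [ 0.37  -0.303  0.046]
SR [ 0.432 -0.184  0.048]
SS [0.468 0.072 0.041]
LR [0.437 0.192 0.044]
```

```bash
cat >> h.py <<'E'
def to(x,y,z,yaw=None):
    s=arm.observe();q=s['eef_rot'];M=R.from_quat([q[1],q[2],q[3],q[0]]).as_matrix()
    d=M.T@(np.array([x,y,z])-s['tcp_pos'])/.04
    cy=np.degrees(np.arctan2(M[1,0],M[0,0]))
    print('units',d.round(2),'rows',(np.linalg.norm(d)*40/41.7).round(1),'yaw',cy.round(2),'twist', None if yaw is None else round((cy-yaw)/5,2),'t',round(s['time'],2),'pos',np.round(s['tcp_pos'],4),'w',round(s['gripper_width'],4))
E
python3 -m crank '[1.2,-1.05,0,1.2,60,2.4,-2.1,0,2.4,60,3.6,-3.2,0,3.7,60,3.6,-3.2,0,3.7,60,3.6,-3.2,0,3.7,60]'
python3 -c "
from h import *
to(.42,-.25,.2,0)"
```

```text
time: 0.57
tcp_pos: [0.3032, -0.4462, 0.1984]
eef_rot: [-0.001, 1.0, 0.0, 0.0]
wrist_force: [-0.6, -0.5, -0.6]
gripper_width: 0.0598
gripper_force: 0.0
units [ 2.92 -4.9  -0.03] rows 5.5 yaw 0.05 twist 0.01 t 0.57 pos [ 0.3032 -0.4462  0.1984] w 0.0598
```

```bash
python3 -m crank '[2.7,-4,0,0,60,2.7,-4,0,0,60,2.7,-4,0,0,60,2.7,-4,0,0,60,2.7,-4,0,0,60]' | head -2
python3 -m crank '[0,0,0,0,60,0,0,0,0,60]' | head -2
python3 - <<'E'
from h import *
import pickle
im=snap('wrist');save(im,'wA');pickle.dump(im,open('wA.pkl','wb'));to(.45,.1,.2,0)
E
```

```text
time: 0.98
tcp_pos: [0.4113, -0.2863, 0.1987]
time: 1.15
tcp_pos: [0.4106, -0.2881, 0.1987]
units [ 1.01 -9.73 -0.03] rows 9.4 yaw 0.07 twist 0.01 t 1.2 pos [ 0.4101 -0.2891  0.1987] w 0.0599
```

View pics/wA.png

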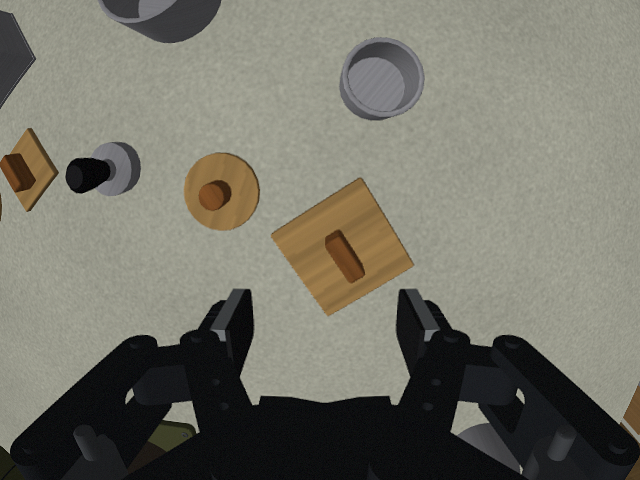

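The wrist view shows the small round lid (221,191), the large square lid (342,247), the small round canister (382,79), the tamper (110,170) and the small square lid at the left edge (30,170). Next I fly over each canister, with the camera straight above it, and take pictures.

```bash
cat > grab.py <<'E'
import sys,pickle
from h import *
n=sys.argv[1];im=snap('wrist');save(im,n);pickle.dump(im,open(n+'.pkl','wb'));print(n,np.round(im['s']['tcp_pos'],4))
E
python3 -m crank '[1.5,1,0,0,60,1.5,1,0,0,60,1.5,1,0,0,60,1.5,1,0,0,60,1.5,1,0,0,60]' >/dev/null
python3 -m crank '[0,0,0,0,60,0,0,0,0,60]' >/dev/null; python3 grab.py wSR
python3 -m crank '[1.25,-2.5,0,0,60,1.25,-2.5,0,0,60,1.25,-2.5,0,0,60,1.25,-2.5,0,0,60]' >/dev/null
python3 -m crank '[1.25,-2.5,0,0,60,1.25,-2.5,0,0,60,1.25,-2.5,0,0,60,1.25,-2.5,0,0,60]' >/dev/null
python3 -m crank '[0,0,0,0,60,0,0,0,0,60]' >/dev/null; python3 grab.py wLR
python3 -m crank '[-0.25,-3.4,0,0,60,-0.25,-3.4,0,0,60,-0.25,-3.4,0,0,60,-0.25,-3.4,0,0,60,-0.25,-3.4,0,0,60]' >/dev/null
python3 -m crank '[-0.25,-3.4,0,0,60,-0.25,-3.4,0,0,60,-0.25,-3.4,0,0,60,-0.25,-3.4,0,0,60,-0.25,-3.4,0,0,60]' >/dev/null
python3 -m crank '[0,0,0,0,60,0,0,0,0,60]' >/dev/null; python3 grab.py wLS
python3 -m crank '[-2,-4.7,0,0,60,-2,-4.7,0,0,60,-2,-4.7,0,0,60,-2,-4.7,0,0,60,-2,-4.7,0,0,60]' >/dev/null
python3 -m crank '[0,0,0,0,60,0,0,0,0,60]' >/dev/null; python3 grab.py wSS
python3 - <<'E'
import cv2,numpy as np
t=[cv2.resize(cv2.imread(f'pics/w{n}.png'),(400,300)) for n in('SR','LR','LS','SS')]
cv2.imwrite('pics/m1.png',np.vstack([np.hstack(t[:2]),np.hstack(t[2:])]))
E
```

```text
wSR [ 0.4694 -0.3295  0.1992]
wLR [ 0.5697 -0.1298  0.1991]
wLS [0.5506 0.1406 0.1988]
wSS [0.4701 0.3308 0.1989]
```

View pics/m1.png

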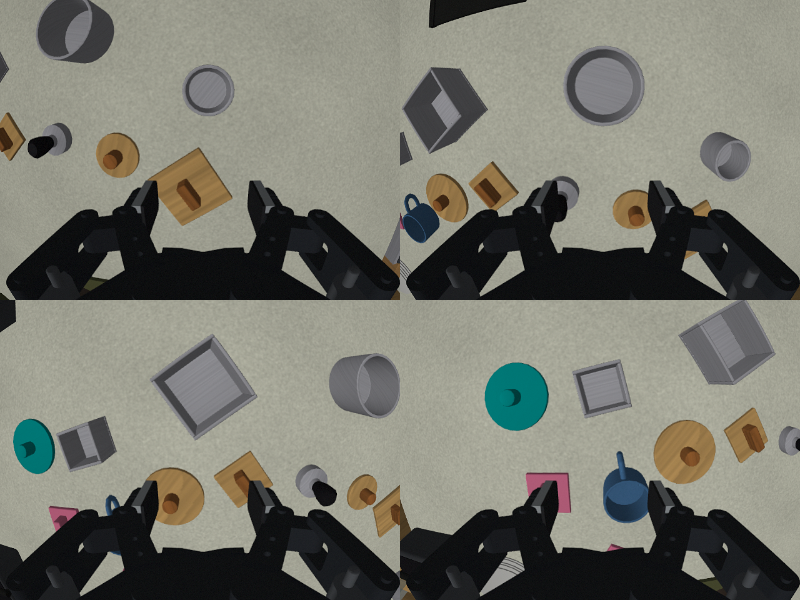

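The mosaic shows each canister nearly straight below the camera, at about (208,90), (603,87), (204,385) and (602,388). All four lids are visible, along with the turquoise and pink look-alikes.

```bash
cat > meas.py <<'E'
from h import *
import pickle
def load(n): return pickle.load(open(n+'.pkl','rb'))
def comp(m,p,amin=60):
    n,l,st,c=cv2.connectedComponentsWithStats(m)
    k=min((i for i in range(1,n) if st[i,4]>amin),key=lambda i:np.hypot(*(c[i]-p)))
    return (l==k).astype(np.uint8),c[k]
def masks(im):
    px=im['pixels'];hsv=cv2.cvtColor(px,cv2.COLOR_RGB2HSV)
    wood=cv2.inRange(hsv,(6,95,30),(26,255,255)); grip=cv2.inRange(hsv,(4,150,20),(15,255,160))
    d=px[:,:,2].astype(int)-px[:,:,0]; steel=((d>-4)&(px.max(2)>45)&(np.abs(d)<40)).astype(np.uint8)
    k=np.ones((3,3),np.uint8)
    return cv2.morphologyEx(wood,cv2.MORPH_OPEN,k),grip,cv2.morphologyEx(steel,cv2.MORPH_OPEN,k)
def shape(im,m,z):
    c=max(cv2.findContours(m,cv2.RETR_EXTERNAL,cv2.CHAIN_APPROX_NONE)[0],key=cv2.contourArea)
    return np.array([onplane(im,*p,z)[:2] for p in c[:,0]],np.float32)
def circ(P): (x,y),r=cv2.minEnclosingCircle(P); e=cv2.fitEllipse(P*1000); return np.round([x,y,2*r],4),'ell',np.round(e[0],1),np.round(e[1],1)
def sq(P): (c,s,a)=cv2.minAreaRect(P*1000); return np.round(c,1),np.round(s,1),round(a,1)
E
python3 - <<'E'
from meas import *
for n,p,z,rd in(('wSR',(333,144),.065,1),('wLR',(325,138),.085,1),('wLS',(326,138),.085,0),('wSS',(323,141),.065,0)):
    im=load(n);m,c=comp(masks(im)[2],p,500);P=shape(im,m,z);print('jar',n,c.round(),circ(P) if rd else sq(P))
for n,p,rd,nm in(('wA',(342,247),0,'LS'),('wA',(221,191),1,'SR'),('wSR',(189,248),1,'SR'),('wSS',(456,241),1,'LR'),('wSS',(554,216),0,'SS')):
    im=load(n);w,g,_=masks(im);m,c=comp(w,p,400);P=shape(im,m,.024);print('lid',nm,n,c.round(),circ(P) if rd else sq(P))
G={'LS':[('wA',(345,257)),('wSR',(301,310))],'SR':[('wA',(214,195)),('wSR',(180,256)),('wLR',(376,340))],
'LR':[('wSS',(464,252)),('wLS',(272,325)),('wLR',(64,325))],'SS':[('wSS',(568,220)),('wLS',(384,300)),('wLR',(140,310))]}
for k,v in G.items():
    rs=[]
    for n,p in v:
        im=load(n);m,c=comp(masks(im)[1],p,60);rs.append(ray(im,*c));print(k,n,c.round(),int(m.sum()),onplane(im,*c,.05).round(4)[:2],sq(shape(im,m,.054)))
    print(k,'tri',tri(rs).round(4))
E
```

```text
jar wSR [333. 144.] (array([ 0.5315, -0.3359,  0.0696]), 'ell', array([ 531.4, -335.7]), array([68.1, 68.2]))
jar wLR [326. 137.] (array([ 0.6379, -0.1301,  0.1012]), 'ell', array([ 637.9, -130.1]), array([100. , 100.1]))
jar wLS [325. 139.] (array([617.3, 140.4]), array([97.5, 97.6]), 35.7)
jar wSS [323. 141.] (array([534.6, 333. ]), array([65.5, 65.4]), 14.4)
lid LS wA [343. 247.] (array([ 369.2, -305.7]), array([105.7, 104.9]), 32.8)
lid SR wA [221. 191.] (array([ 0.4283, -0.1856,  0.0781]), 'ell', array([ 428.2, -185.7]), array([75.4, 76.8]))
lid SR wSR [188. 248.] (array([ 0.429 , -0.1862,  0.0793]), 'ell', array([ 428.9, -186.2]), array([75.4, 78.1]))
lid LR wSS [455. 243.] (array([0.4347, 0.1954, 0.1108]), 'ell', array([434.2, 195.6]), array([107.4, 109.5]))
lid SS wSS [554. 216.] (array([463.2,  73.7]), array([83.8, 75.5]), 36.3)
LS wA [344. 256.] 1086 [ 0.3715 -0.3052] (array([ 372.3, -305.3]), array([50.6, 19.7]), 32.7)
LS wSR [302. 311.] 1110 [ 0.3736 -0.3065] (array([ 374.7, -307.2]), array([52.5, 24.3]), 32.2)
LS tri [ 0.3679 -0.3058  0.0388]
SR wA [214. 195.] 730 [ 0.42
[... 186 characters left out ...]
4337 -0.183 ] (array([ 436. , -182.7]), array([38.9, 24.5]), 12.2)
SR tri [ 0.4277 -0.1845  0.0404]
LR wSS [464. 250.] 715 [0.4362 0.1983] (array([437.1, 199.9]), array([35.9, 24.5]), 58.2)
LR wLS [273. 325.] 681 [0.4387 0.1931] (array([440.9, 192.9]), array([24.2, 37.7]), 77.5)
LR wLR [ 65. 325.] 474 [0.4398 0.1847] (array([441.8, 181.5]), array([24.1, 52.5]), 30.6)
LR tri [0.4334 0.1945 0.0401]
SS wSS [565. 220.] 970 [0.468  0.0813] (array([468. ,  83.3]), array([58.4, 28.2]), 36.4)
SS wLS [388. 291.] 626 [0.4763 0.0812] (array([474.7,  78.7]), array([45.1, 19.1]), 36.6)
SS wLR [140. 308.] 1054 [0.4707 0.0669] (array([472.1,  64.3]), array([45.1, 36.2]), 35.9)
SS tri [0.4669 0.0753 0.038 ]
```

Sizes, heights (grip centres about 0.04) and angles all agree with the text. First I pick the large round lid.

```bash
python3 -m crank '[-0.9,3.4,0,0,50,-0.9,3.4,0,0,50,-0.9,3.4,0,0,50,-0.9,3.4,0,0,50,-0.9,3.4,0,0,50]' >/dev/null
python3 -m crank '[0,0,0.9,0,50,0,0,1.8,0,50,0,0,2.4,0,50,0,0,2.4,0,50,0,0,2.4,0,50]' >/dev/null
python3 grab.py wp1; python3 -c "
from h import *
to(.4338,.195,.029,0)
from meas import *
im=load('wp1');w,g,_=masks(im)
m,c=comp(g,(330,330),60);print(c,sq(shape(im,m,.054)),onplane(im,*c,.05))"
```

```text
wp1 [0.4338 0.1938 0.1019]
units [-0.04 -0.01  1.87] rows 1.8 yaw -0.07 twist -0.01 t 5.28 pos [0.4352 0.1945 0.1039] w 0.0502
[324.78817056 242.05983494] (array([436.9, 194.6]), array([29.3, 24.4]), 0.7) [0.43563202 0.19441001 0.05      ]
```

View pics/wp1.png

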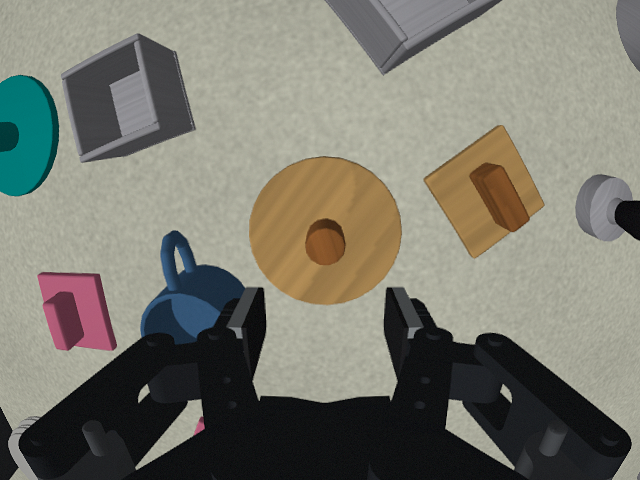

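The knob is centred at (325,242) between the fingers, but the mug at (205,310) is close to the left finger, so I turn the grip 40° away from it before descending.

```bash
python3 -m crank '[0,0,0,1.4,50,0,0,0,2.8,50,0,0,0,4,50,0,0,0,4,50]' >/dev/null
python3 -m crank '[0,0,0,1.4,50,0,0,0,2.8,50,0,0,0,4,50,0,0,0,4,50]' >/dev/null
python3 -c "
from h import *
to(.4345,.195,.029,-40)
from meas import *
im=load('wp1');
for p in ((205,320),(172,260)): print(onplane(im,*p,.06))"
```

```text
units [-0.03  0.03  1.9 ] rows 1.8 yaw -39.96 twist 0.01 t 5.95 pos [0.4357 0.1951 0.1052] w 0.0499
[0.38330081 0.27629074 0.06      ]
[0.42650251 0.29438281 0.06      ]
```

```bash
python3 -m crank '[0,0,0.7,0,50,0,0,1.4,0,50,0,0,1.9,0,50,0,0,1.9,0,50]' >/dev/null
python3 -m crank '[0,0,0,0,10,0,0,0,0,10,0,0,0,0,10,0,0,0,0,10,0,0,0,0,10]'
python3 -m crank '[0,0,0,0,10,0,0,0,0,10]'
python3 -m crank '[0,0,-1,0,10,0,0,-2,0,10,0,0,-3,0,10,0,0,-4,0,10,0,0,-4.3,0,10]'
python3 -c "
from h import *
to(.6379,-.1301,.2)"
```

```text
time: 6.7
tcp_pos: [0.4353, 0.195, 0.0284]
eef_rot: [-0.001, 0.94, -0.342, 0.001]
wrist_force: [-0.1, -0.2, 0.0]
gripper_width: 0.0097
gripper_force: 0.0
time: 6.87
tcp_pos: [0.4345, 0.1947, 0.0274]
eef_rot: [-0.0, 0.94, -0.342, 0.0]
wrist_force: [0.5, 0.2, -0.0]
gripper_width: 0.0103
gripper_force: 0.0
time: 7.28
tcp_pos: [0.4373, 0.1957, 0.2067]
eef_rot: [-0.004, 0.94, -0.342, 0.005]
wrist_force: [1.1, 0.3, 0.8]
gripper_width: 0.0102
gripper_force: 0.0
units [9.08 3.02 0.19] rows 9.2 yaw -39.99 twist None t 7.28 pos [0.4373 0.1957 0.2067] w 0.0102
```

The fingers closed to 10 mm with no force, so the grasp missed. I look again.

```bash
python3 -m crank '[0,0,0,0,50,0,0,0,0,50,0,0,0,0,50]' | head -2; python3 grab.py wp2; python3 - <<'E'
from h import *
sc=snap('scene');sd=snap('side')
cv2.imwrite('pics/m2.png',np.hstack([cv2.resize(np.array(i['pixels'])[:,:,::-1][100:340,200:520] if n else i['pixels'][180:420,120:440,::-1],(400,300)) for n,i in((1,sc),(0,sd))]))
E
```

```text
time: 7.53
tcp_pos: [0.4331, 0.1943, 0.1968]
wp2 [0.4331 0.1943 0.1968]
```

View pics/wp2.png

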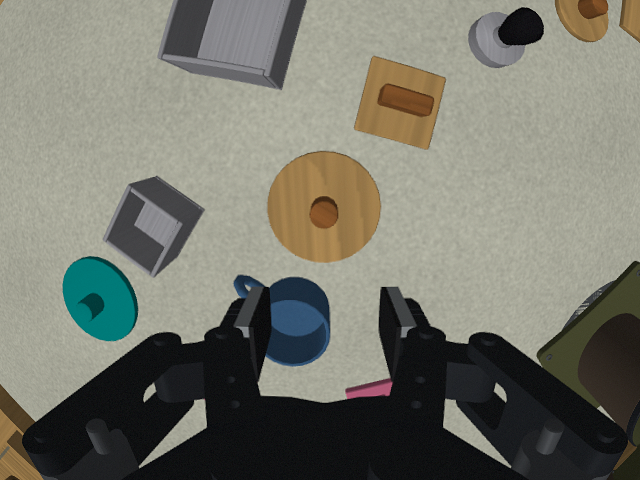

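View pics/m2.png

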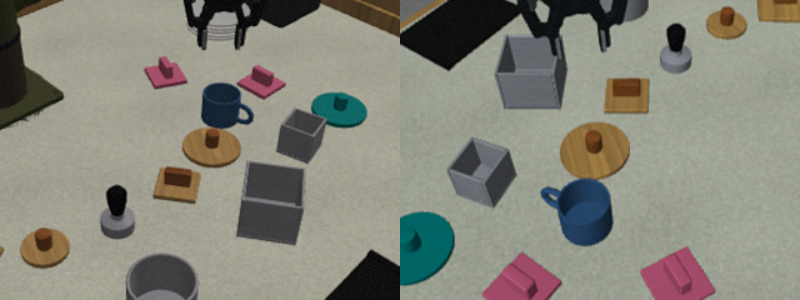

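```bash
python3 - <<'E'
from h import *
s=arm.observe();print(s['time'],s['tcp_pos'],s['gripper_width'],s['eef_rot'])
for n in('scene','side'):
    im=snap(n);K=np.array([[f_of(im),0,im['cx']],[0,f_of(im),im['cy']],[0,0,1]])
    P=np.array([s['tcp_pos'],[.4345,.195,.05],[.4345,.195,.024]],float)
    p=cv2.projectPoints(P,np.array(im['rvec'],float),np.array(im['tvec'],float),K,None)[0][:,0];print(n,p.round(1))
    img=im['pixels'][:,:,::-1].copy()
    for q in p: cv2.circle(img,tuple(int(v) for v in q),2,(0,255,0),-1)
    u,v=p[0].astype(int); u=max(u,100); v=max(v,75)
    globals()[n]=cv2.resize(img[v-75:v+125,u-100:u+100],(400,400))
cv2.imwrite('pics/m3.png',np.hstack([scene,side]))
E
```

```text
7.6833 [0.43295704 0.19421801 0.19643379] 0.050578440996915594 [ 0.00131965  0.939671   -0.34207274 -0.00170424]
scene [[374.6 151.7]
 [370.3 206. ]
 [369.5 214.7]]
side [[268.3 235.6]
 [274.9 289.7]
 [276.1 298. ]]
```

View pics/m3.png

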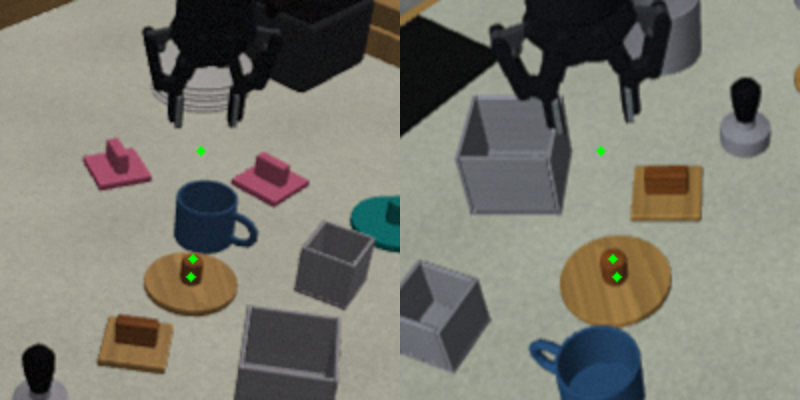

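The reported TCP (green, tile (201,151)) lies well below the visible fingertips at (207,122), so the real tips are shorter than stated. I measure them at grasp opening.

```bash
python3 -m crank '[0,0,0,0,26,0,0,0,0,26,0,0,0,0,26,0,0,0,0,26]' | head -2; python3 - <<'E'
from h import *
import pickle
s=arm.observe();t=[]
for n in('scene','side'):
    im=snap(n);pickle.dump(im,open(n+'T.pkl','wb'));K=np.array([[f_of(im),0,im['cx']],[0,f_of(im),im['cy']],[0,0,1]])
    p=cv2.projectPoints(np.array([s['tcp_pos']],float),np.array(im['rvec'],float),np.array(im['tvec'],float),K,None)[0][0,0];print(n,p)
    img=im['pixels'][:,:,::-1].copy(); cv2.circle(img,tuple(int(round(v)) for v in p),0,(0,255,0),-1)
    u,v=p.astype(int);print('crop origin',u-30,v-40); t.append(cv2.resize(img[v-40:v+20,u-30:u+30],(400,400),interpolation=cv2.INTER_NEAREST))
img=np.hstack(t);img=cv2.convertScaleAbs(img,alpha=1.6,beta=10);cv2.imwrite('pics/m4.png',img)
E
```

```text
time: 8.12
tcp_pos: [0.4342, 0.1946, 0.1989]
scene [375.22826097 150.82419917]
crop origin 345 110
side [267.4673501  234.44425589]
crop origin 237 194
```

View pics/m4.png

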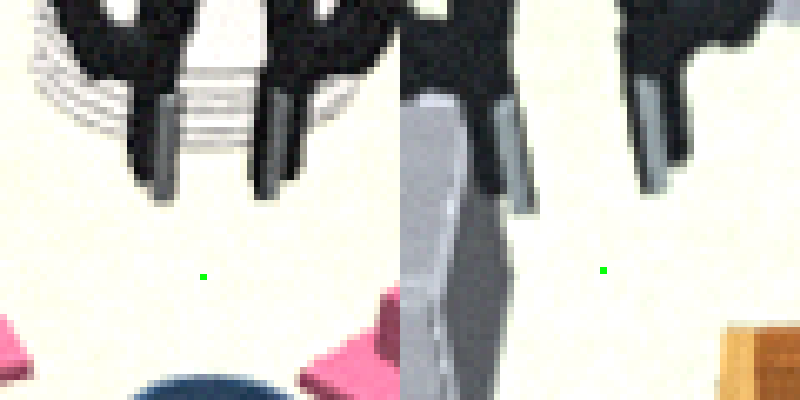

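```bash
python3 - <<'E'
from h import *
import pickle
sc,sd=[pickle.load(open(n+'T.pkl','rb')) for n in('scene','side')]
s=sc['s'];q=s['eef_rot'];M=R.from_quat([q[1],q[2],q[3],q[0]]).as_matrix()
for a,b in(((377.1,139.4),(265.3,224.1)),):
    X=tri([ray(sc,*a),ray(sd,*b)]);print(X,'tool',M.T@(X-s['tcp_pos']),s['tcp_pos'])
    print([np.linalg.norm(np.cross(X-o,d/np.linalg.norm(d))) for o,d in(ray(sc,*a),ray(sd,*b))])
E
```

```text
[0.43367635 0.19728373 0.22536517] tool [-0.00208907 -0.00169464 -0.0264803 ] [0.43418592 0.19464246 0.19888487]
[np.float64(0.0003915332628806132), np.float64(0.0003915332628806151)]
```

The true fingertips sit about 26 mm behind the reported TCP, which explains closing right at the knob's top. I grasp again with the TCP at about 0.006, in slow final steps.

```bash
python3 -m crank '[0,0,1,0,45,0,0,2,0,45,0,0,3,0,45,0,0,3.6,0,45,0,0,4,0,45]' |head -2
python3 -m crank '[0,0,0.3,0,45,0,0,0.6,0,45,0,0,0.8,0,45,0,0,0.8,0,45]'
python3 -m crank '[0,0,0,0,10,0,0,0,0,10,0,0,0,0,10,0,0,0,0,10,0,0,0,0,10]'
python3 -m crank '[0,0,0,0,10,0,0,0,0,10]'
```

```text
time: 8.63
tcp_pos: [0.4316, 0.1938, 0.0351]
time: 8.97
tcp_pos: [0.4335, 0.1944, 0.0058]
eef_rot: [0.001, 0.94, -0.342, -0.001]
wrist_force: [0.2, -0.6, -0.2]
gripper_width: 0.0449
gripper_force: 0.0
time: 9.38
tcp_pos: [0.4353, 0.195, 0.0082]
eef_rot: [-0.001, 0.94, -0.342, 0.001]
wrist_force: [-0.1, 0.4, 2.9]
gripper_width: 0.0232
gripper_force: 59.3
time: 9.55
tcp_pos: [0.4353, 0.195, 0.0081]
eef_rot: [-0.001, 0.94, -0.342, 0.001]
wrist_force: [-0.2, -0.4, 5.9]
gripper_width: 0.0235
gripper_force: 59.6
```

```bash
python3 -m crank '[0,0,-0.5,0,10,0,0,-1.5,0,10,0,0,-2.5,0,10,0,0,-3.5,0,10,0,0,-4.5,0,10]'
python3 -m crank '[0,0,-0.3,0,10,0,0,-0.3,0,10]' | tail -2
python3 -c "
from h import *
to(.6379,-.1301,.2)"; python3 grab.py wh1
```

```text
time: 9.97
tcp_pos: [0.4331, 0.1943, 0.1877]
eef_rot: [0.001, 0.94, -0.342, -0.001]
wrist_force: [0.9, -1.0, -1.5]
gripper_width: 0.0233
gripper_force: 59.1
gripper_width: 0.023
gripper_force: 59.2
units [9.09 3.   0.11] rows 9.2 yaw -40.0 twist None t 10.13 pos [0.4365 0.1954 0.2034] w 0.023
wh1 [0.4365 0.1954 0.2034]
```

View pics/wh1.png

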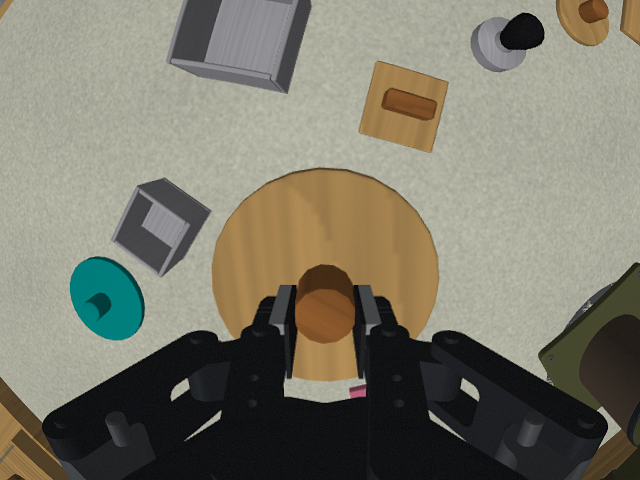

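The large round lid is held level, its knob between the pads at (325,310). I carry it to the large round canister.

```bash
python3 -c "
from meas import *
im=load('wh1');w,g,_=masks(im);m,c=comp(w,(325,230),400);P=shape(im,m,.2034+.016)
P=P*1000;from scipy.optimize import least_squares as L
x,y=im['s']['tcp_pos'][:2]
d=P-np.float32([x*1000,y*1000]); yaw=np.radians(-40);xt=d@[np.cos(yaw),np.sin(yaw)];sel=P[xt>10]
print(L(lambda v:np.hypot(sel[:,0]-v[0],sel[:,1]-v[1])-v[2],[435,195,55]).x)"
python3 -m crank '[0.9,0.3,0,0,10,1.8,0.6,0,0,10,2.7,0.9,0,0,10,3.6,1.2,0,0,10,4.5,1.5,0,0,10]' >/dev/null
python3 -m crank '[0.9,0.3,0,0,10,1.8,0.6,0,0,10,2.7,0.9,0,0,10,3.6,1.2,0,0,10,4.5,1.5,0,0,10]' >/dev/null
python3 -m crank '[0,0,0,0,10,0,0,0,0,10,0,0,0,0,10]' >/dev/null
python3 -c "
from h import *
to(.6379,-.1301,.079)"
```

```text
[436.57918438 194.78175024  53.47452761]
units [ 0.18 -0.08  2.9 ] rows 2.8 yaw -40.03 twist None t 11.27 pos [ 0.6309 -0.128   0.195 ] w 0.0231
```

```bash
python3 -m crank '[0.18,-0.08,0.6,0,10,0.18,-0.08,1.2,0,10,0.18,-0.08,1.8,0,10,0.18,-0.08,2.2,0,10,0.18,-0.08,2.2,0,10]' >/dev/null
python3 -m crank '[0,0,0.2,0,10,0,0,0.4,0,10,0,0,0.6,0,10,0,0,0.68,0,10,0,0,0.68,0,10]' 
python3 -c "
from h import *
to(.6379,-.1301,.079)"
```

```text
time: 12.1
tcp_pos: [0.6398, -0.1307, 0.0829]
eef_rot: [0.0, 0.94, -0.342, -0.001]
wrist_force: [0.1, 0.5, -2.2]
gripper_width: 0.023
gripper_force: 59.2
units [-0.05  0.02  0.1 ] rows 0.1 yaw -40.0 twist None t 12.1 pos [ 0.6398 -0.1307  0.0829] w 0.023
```

```bash
python3 -m crank '[-0.03,0,0.04,0,10,-0.03,0,0.08,0,10,-0.03,0,0.12,0,10,-0.03,0,0.12,0,10]' 
python3 -c "
from h import *
to(.6379,-.1301,.079)"
```

```text
time: 12.43
tcp_pos: [0.6398, -0.1303, 0.0793]
eef_rot: [-0.0, 0.94, -0.342, 0.0]
wrist_force: [-0.4, 0.0, -1.6]
gripper_width: 0.0232
gripper_force: 59.2
units [-0.04  0.03  0.01] rows 0.0 yaw -40.01 twist None t 12.43 pos [ 0.6398 -0.1303  0.0793] w 0.0232
```

```bash
python3 -m crank '[-0.04,0.02,0.03,0,10,-0.04,0.02,0.06,0,10,-0.04,0.02,0.06,0,10]' 
python3 -m crank '[0,0,0,0,45,0,0,0,0,45,0,0,0,0,45,0,0,0,0,45]' |tail -2
python3 -m crank '[0,0,-0.5,0,45,0,0,-1.4,0,45,0,0,-2.2,0,45,0,0,-3,0,45,0,0,-3,0,45]' 
python3 -c "
from h import *
to(.4285,-.186,.2,0)"; python3 grab.py wr1
```

```text
time: 12.68
tcp_pos: [0.6393, -0.1302, 0.0792]
eef_rot: [-0.0, 0.94, -0.342, 0.002]
wrist_force: [0.4, 0.2, 5.9]
gripper_width: 0.0236
gripper_force: 60.1
gripper_width: 0.045
gripper_force: 0.0
time: 13.43
tcp_pos: [0.6416, -0.1308, 0.2055]
eef_rot: [-0.0, 0.94, -0.342, 0.007]
wrist_force: [1.0, -0.0, 1.4]
gripper_width: 0.0449
gripper_force: 0.0
units [-3.19  4.48  0.08] rows 5.3 yaw -40.0 twist -8.0 t 13.43 pos [ 0.6416 -0.1308  0.2055] w 0.0449
wr1 [ 0.6416 -0.1308  0.2055]
```

View pics/wr1.png

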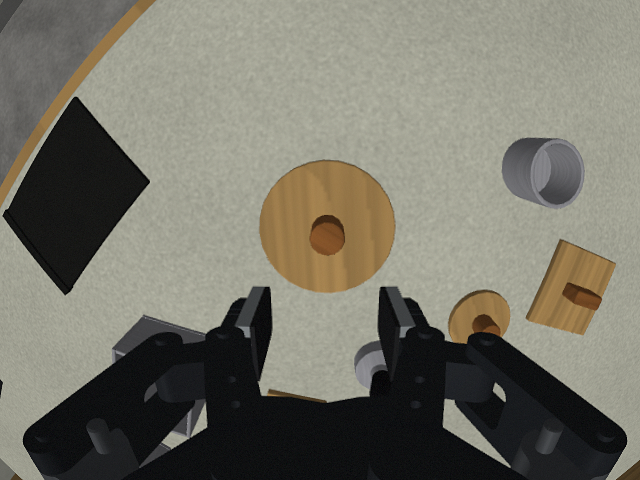

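The lid sits centred on the large round canister (flange at (327,226), contact at the expected height). Next is the small round lid.

```bash
python3 -m crank '[-0.6,0.8,0,-1.4,45,-1.2,1.6,0,-2.8,45,-1.8,2.4,0,-4.2,45,-2.4,3.2,0,-5.6,45,-3,4.2,0,-7,45]' >/dev/null
python3 -m crank '[0,0,0,-1.4,45,0,0,0,-2.8,45,0,0,0,-4.2,45,0,0,0,-5.6,45,0,0,0,-7,45]' >/dev/null
python3 -m crank '[0,0,0,-0.6,45,0,0,0,-0.6,45,0,0,0,-0.6,45]' >/dev/null
python3 grab.py wp3; python3 -c "
from meas import *
to(.4285,-.186,.011,32.7)
im=load('wp3');w,g,_=masks(im)
m,c=comp(w,(325,240),400);print(c,circ(shape(im,m,.024)))
m,c=comp(g,(325,240),60);print(c,onplane(im,*c,.05))"
```

```text
wp3 [ 0.4418 -0.1793  0.1951]
units [-0.37 -0.04  4.61] rows 4.4 yaw 32.91 twist 0.04 t 14.62 pos [ 0.442  -0.1793  0.1954] w 0.0447
[323.07818592 223.60229838] (array([ 0.4283, -0.1845,  0.0775]), 'ell', array([ 428.1, -184.3]), array([75.5, 76.2]))
[323.02857143 229.78367347] [ 0.42937355 -0.18369786  0.05      ]
```

```bash
python3 -m crank '[-0.37,-0.05,0.9,0,45,-0.37,-0.05,1.8,0,45,-0.37,-0.05,2.7,0,45,-0.37,-0.05,3.4,0,45,-0.37,-0.05,3.8,0,45]' >/dev/null
python3 -m crank '[0,0,0.3,0,45,0,0,0.6,0,45,0,0,0.8,0,45,0,0,0.8,0,45]' |sed -n 2,4p
python3 -c "
from h import *
to(.4285,-.1855,.011,32.7)"
python3 -m crank '[0,0,0,0,10,0,0,0,0,10,0,0,0,0,10,0,0,0,0,10,0,0,0,0,10]'
python3 -m crank '[0,0,0,0,10,0,0,0,0,10]'
```

```text
tcp_pos: [0.428, -0.1854, 0.011]
eef_rot: [-0.001, 0.959, 0.284, -0.001]
wrist_force: [0.1, 1.3, -0.7]
units [0.01 0.01 0.  ] rows 0.0 yaw 32.97 twist 0.05 t 15.37 pos [ 0.428  -0.1854  0.011 ] w 0.0451
time: 15.78
tcp_pos: [0.43, -0.1865, 0.0138]
eef_rot: [0.001, 0.959, 0.284, 0.001]
wrist_force: [-0.8, -0.2, 3.0]
gripper_width: 0.0225
gripper_force: 59.1
time: 15.95
tcp_pos: [0.4299, -0.1865, 0.0137]
eef_rot: [0.001, 0.959, 0.284, 0.001]
wrist_force: [-0.2, 0.8, 6.0]
gripper_width: 0.0226
gripper_force: 59.3
```

```bash
python3 -m crank '[0,0,-0.5,0,10,0,0,-1.4,0,10,0,0,-2.4,0,10,0,0,-3.2,0,10,0,0,-3.6,0,10]' >/dev/null
python3 -m crank '[0,0,0,0,10,0,0,0,0,10]' | tail -2
python3 grab.py wh2
python3 -c "
from meas import *
to(.5315,-.3358,.065)
im=load('wh2');w,g,_=masks(im);m,c=comp(w,(325,260),400);t=im['s']['tcp_pos'];P=shape(im,m,t[2]+.0103)*1000
from scipy.optimize import least_squares as L
d=P-np.float32(t[:2]*1000); yaw=np.radians(33);xt=d@[np.cos(yaw),np.sin(yaw)];sel=P[xt>8]
print(len(sel),L(lambda v:np.hypot(sel[:,0]-v[0],sel[:,1]-v[1])-v[2],[430,-186,39]).x)"
```

```text
gripper_width: 0.0226
gripper_force: 58.9
wh2 [ 0.429  -0.186   0.1565]
units [0.13 4.56 2.23] rows 4.9 yaw 32.99 twist None t 16.58 pos [ 0.4281 -0.1855  0.1548] w 0.0231
195 [ 428.90972438 -183.66530436   37.42707253]
```

```bash
python3 -m crank '[0.03,0.9,0,0,10,0.06,1.8,0,0,10,0.09,2.7,0,0,10,0.13,3.6,0,0,10,0.13,4.57,0,0,10]' >/dev/null
python3 -m crank '[0,0,0,0,10,0,0,0,0,10,0,0,0,0,10]' >/dev/null
python3 -c "
from h import *
to(.5315,-.3365,.065)"
```

```text
units [-0.01  0.04  2.2 ] rows 2.1 yaw 32.98 twist None t 17.25 pos [ 0.5314 -0.3353  0.1532] w 0.0223
```

```bash
python3 -m crank '[0,0.04,0.5,0,10,0,0.04,1,0,10,0,0.04,1.5,0,10,0,0.04,1.8,0,10,0,0.04,1.8,0,10]' >/dev/null
python3 -m crank '[0,0,0.1,0,10,0,0,0.2,0,10,0,0,0.3,0,10,0,0,0.35,0,10,0,0,0.35,0,10]' 
python3 -c "
from h import *
to(.5315,-.3365,.065)"
```

```text
time: 18.08
tcp_pos: [0.5338, -0.3378, 0.0705]
eef_rot: [-0.0, 0.959, 0.284, 0.0]
wrist_force: [-0.8, -0.4, -1.3]
gripper_width: 0.0228
gripper_force: 59.2
units [-0.03 -0.06  0.14] rows 0.1 yaw 32.99 twist None t 18.08 pos [ 0.5338 -0.3378  0.0705] w 0.0228
```

```bash
python3 -m crank '[-0.02,-0.03,0.04,0,10,-0.02,-0.03,0.08,0,10,-0.02,-0.03,0.13,0,10,-0.02,-0.03,0.13,0,10]' 
python3 -m crank '[0,0,0.03,0,10,0,0,0.06,0,10,0,0,0.06,0,10]'
```

```text
time: 18.42
tcp_pos: [0.5325, -0.3373, 0.0652]
eef_rot: [0.0, 0.959, 0.284, 0.0]
wrist_force: [1.6, 0.9, -1.2]
gripper_width: 0.0225
gripper_force: 59.2
time: 18.67
tcp_pos: [0.5331, -0.3378, 0.0648]
eef_rot: [0.001, 0.959, 0.284, 0.0]
wrist_force: [-2.3, 2.2, 6.3]
gripper_width: 0.0228
gripper_force: 59.9
```

Contact comes at the seated height. I release, lift, and go to the large square lid (yaw 32.7).

```bash
python3 -m crank '[0,0,0,0,45,0,0,0,0,45,0,0,0,0,45,0,0,0,0,45]' |tail -2
python3 -m crank '[0,0,-0.5,0,45,0,0,-1.4,0,45,0,0,-2.2,0,45,0,0,-3,0,45,0,0,-3.3,0,45]' >/dev/null
python3 -m crank '[0,0,0,0,45,0,0,0,0,45]' | head -2
python3 grab.py wr2; python3 -c "
from meas import *
to(.369,-.3058,.2,32.7)
im=load('wr2');w,g,_=masks(im);m,c=comp(w,(325,240),400);print(c,circ(shape(im,m,.075)))"
```

```text
gripper_width: 0.045
gripper_force: 0.0
time: 19.58
tcp_pos: [0.5324, -0.3373, 0.1946]
wr2 [ 0.5324 -0.3373  0.1946]
units [-2.99 -2.86 -0.17] rows 4.0 yaw 33.0 twist 0.06 t 19.63 pos [ 0.5317 -0.3367  0.1928] w 0.0446
[324.80416048 220.851263  ] (array([ 0.532 , -0.3363,  0.0774]), 'ell', array([ 531.9, -336.2]), array([75.4, 76.4]))
```

```bash
python3 -m crank '[-0.75,-0.7,0,0,45,-1.5,-1.4,0,0,45,-2.2,-2.1,0,0,45,-3,-2.85,0,0,45,-3,-2.85,0,0,45]' >/dev/null
python3 -m crank '[0,0,0,0,45,0,0,0,0,45]' >/dev/null
python3 grab.py wp4; python3 -c "
from meas import *
to(.369,-.3058,.013,32.7)
im=load('wp4');w,g,_=masks(im)
m,c=comp(w,(325,240),400);print(c,sq(shape(im,m,.024)))
m,c=comp(g,(325,240),60);print(c,onplane(im,*c,.05),sq(shape(im,m,.054)))"
```

```text
wp4 [ 0.3692 -0.3065  0.1931]
units [-0.   -0.03  4.52] rows 4.3 yaw 33.0 twist 0.06 t 20.27 pos [ 0.3699 -0.3068  0.1937] w 0.0448
[325.72943542 208.4787234 ] (array([ 368.9, -305.9]), array([104.9, 105. ]), 32.9)
[325.53183521 214.84363296] [ 0.36977468 -0.30506186  0.05      ] (array([ 370. , -304.9]), array([47.8, 16.7]), 33.0)
```

```bash
python3 -m crank '[0,-0.02,0.9,0,45,0,-0.02,1.8,0,45,0,-0.02,2.7,0,45,0,-0.02,3.4,0,45,0,-0.02,3.8,0,45]' >/dev/null
python3 -m crank '[0,0,0.3,0,45,0,0,0.6,0,45,0,0,0.7,0,45,0,0,0.7,0,45]' |sed -n 2,4p
python3 -m crank '[0,0,0,0,5,0,0,0,0,5,0,0,0,0,5,0,0,0,0,5,0,0,0,0,5]' >/dev/null
python3 -m crank '[0,0,0,0,5,0,0,0,0,5]'
python3 -m crank '[0,0,-0.5,0,5,0,0,-1.5,0,5,0,0,-2.5,0,5,0,0,-3.5,0,5,0,0,-4.5,0,5]' >/dev/null
python3 -m crank '[0,0,-0.1,0,5,0,0,-0.1,0,5]'
python3 -c "
from h import *
to(.6173,.1404,.2,35.7)"
```

```text
tcp_pos: [0.3694, -0.3061, 0.0142]
eef_rot: [-0.001, 0.959, 0.284, -0.0]
wrist_force: [-1.1, -0.4, 0.4]
time: 21.6
tcp_pos: [0.37, -0.307, 0.0165]
eef_rot: [0.001, 0.959, 0.284, 0.001]
wrist_force: [-1.0, 1.3, 5.8]
gripper_width: 0.016
gripper_force: 58.9
time: 22.18
tcp_pos: [0.3708, -0.3079, 0.2029]
eef_rot: [0.004, 0.959, 0.284, 0.002]
wrist_force: [-0.3, 0.5, -2.0]
gripper_width: 0.0159
gripper_force: 59.3
units [11.27 -6.04  0.04] rows 12.3 yaw 32.99 twist -0.54 t 22.18 pos [ 0.3708 -0.3079  0.2029] w 0.0159
```

```bash
python3 -m crank '[0.8,-0.4,0,0,5,1.6,-0.8,0,0,5,2.5,-1.3,0,0,5,3.4,-1.8,0,0,5,3.8,-2,0,0,5]' >/dev/null
python3 -m crank '[0.8,-0.4,0,0,5,1.6,-0.8,0,0,5,2.5,-1.3,0,0,5,3.4,-1.8,0,0,5,3.8,-2,0,0,5]' >/dev/null
python3 -m crank '[0.8,-0.4,0,0,5,1.6,-0.8,0,0,5,2.4,-1.3,0,-0.3,5,3.2,-1.8,0,-0.5,5,3.6,-2,0,-0.55,5]' >/dev/null
python3 -m crank '[0,0,0,0,5,0,0,0,0,5,0,0,0,0,5]' >/dev/null
python3 grab.py wh3
python3 -c "
from meas import *
to(.6173,.1404,.0875,35.7)
im=load('wh3');w,g,_=masks(im);m,c=comp(w,(325,260),400);t=im['s']['tcp_pos'];P=shape(im,m,t[2]+.0075);print(sq(P))"
```

```text
wh3 [0.613  0.1382 0.1964]
units [0.13 0.01 2.74] rows 2.6 yaw 35.69 twist -0.0 t 23.73 pos [0.6132 0.1379 0.1971] w 0.0154
(array([608.3, 137.1]), array([114.3, 104.6]), 35.6)
```

```bash
python3 -m crank '[0.14,0,0.6,0,5,0.14,0,1.2,0,5,0.14,0,1.8,0,5,0.14,0,2.2,0,5,0.14,0,2.2,0,5]' >/dev/null
python3 -m crank '[0,0,0.1,0,5,0,0,0.2,0,5,0,0,0.3,0,5,0,0,0.4,0,5,0,0,0.4,0,5]' 
python3 -c "
from h import *
to(.6173,.1404,.0875)"
```

```text
time: 24.57
tcp_pos: [0.6188, 0.1421, 0.0948]
eef_rot: [0.0, 0.952, 0.307, 0.0]
wrist_force: [-0.1, 0.7, -1.6]
gripper_width: 0.0154
gripper_force: 59.3
units [-0.06  0.01  0.18] rows 0.2 yaw 35.74 twist None t 24.57 pos [0.6188 0.1421 0.0948] w 0.0154
```

```bash
python3 -m crank '[-0.03,0,0.05,0,5,-0.03,0,0.1,0,5,-0.03,0,0.16,0,5,-0.03,0,0.16,0,5]' | sed -n 2,4p
python3 -m crank '[0,0,0.03,0,5,0,0,0.06,0,5,0,0,0.06,0,5]'
```

```text
tcp_pos: [0.6176, 0.1415, 0.088]
eef_rot: [-0.0, 0.952, 0.307, -0.0]
wrist_force: [0.3, -0.0, -2.8]
time: 25.15
tcp_pos: [0.6179, 0.1416, 0.0875]
eef_rot: [-0.0, 0.952, 0.307, -0.0]
wrist_force: [-4.0, -0.0, 5.2]
gripper_width: 0.0158
gripper_force: 60.1
```

```bash
python3 -m crank '[0,0,0,0,45,0,0,0,0,45,0,0,0,0,45,0,0,0,0,45]' |tail -2
python3 -m crank '[0,0,-0.5,0,45,0,0,-1.4,0,45,0,0,-2.2,0,45,0,0,-2.8,0,45,0,0,-2.8,0,45]' >/dev/null
python3 -m crank '[0,0,0,0,45,0,0,0,0,45]' | head -2
python3 grab.py wr3; python3 -c "
from meas import *
to(.466,.073,.2,36.4)
im=load('wr3');w,g,_=masks(im);m,c=comp(w,(325,240),400);print(c,sq(shape(im,m,.095)))"
```

```text
gripper_width: 0.0448
gripper_force: 0.0
time: 26.07
tcp_pos: [0.6174, 0.1414, 0.1971]
wr3 [0.6174 0.1414 0.1971]
units [-4.06 -0.82 -0.08] rows 4.0 yaw 35.75 twist -0.13 t 26.12 pos [0.6169 0.1414 0.1961] w 0.0446
[324.70042602 222.7889236 ] (array([617.1, 142.9]), array([104.8, 104.9]), 35.6)
```

```bash
python3 -m crank '[-1,-0.2,0,0,45,-2,-0.4,0,0,45,-3,-0.6,0,0,45,-4.06,-0.82,0,-0.13,45,-4.06,-0.82,0,-0.13,45]' >/dev/null
python3 -m crank '[0,0,0,0,45,0,0,0,0,45]' >/dev/null
python3 grab.py wp5; python3 -c "
from meas import *
im=load('wp5');w,g,_=masks(im)
m,c=comp(w,(325,230),400);print(c,sq(shape(im,m,.024)))
m,c=comp(g,(325,240),60);print(c,onplane(im,*c,.05),sq(shape(im,m,.054)))
to(.466,.073,.0145,36.4)"
```

```text
wp5 [0.4667 0.0732 0.1972]
[325.64686353 209.51196925] (array([466. ,  73.3]), array([73.4, 72.9]), 36.4)
[325.50572519 214.99427481] [0.46653054 0.07388018 0.05      ] (array([467.3,  74.4]), array([47.5, 16.9]), 36.3)
units [-0.03 -0.01  4.58] rows 4.4 yaw 36.39 twist -0.0 t 26.75 pos [0.4674 0.0734 0.1977] w 0.045
```

View pics/wp5.png

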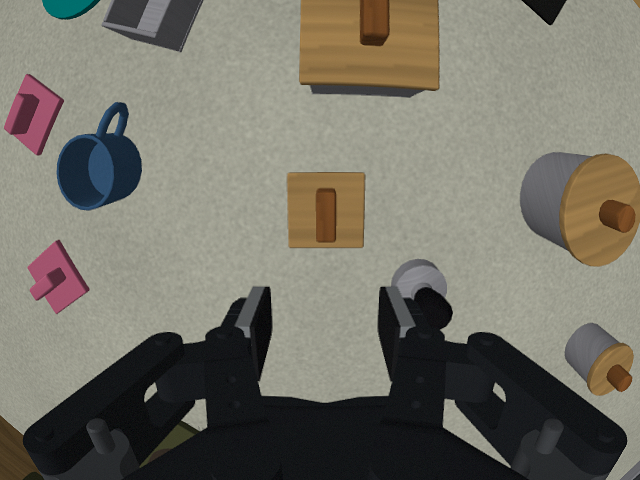

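The small square lid is at (326,210), aligned with the fingers. The tamper (419,285) is about 90 mm sideways and 60 mm back, so it is clear. The three placed lids look seated.

```bash
python3 -m crank '[0,0,0.9,0,40,0,0,1.8,0,40,0,0,2.7,0,40,0,0,3.4,0,40,0,0,3.8,0,40]' >/dev/null
python3 -m crank '[0,0,0.3,0,40,0,0,0.6,0,40,0,0,0.78,0,40,0,0,0.78,0,40]' |sed -n 2,4p
python3 -m crank '[0,0,0,0,5,0,0,0,0,5,0,0,0,0,5,0,0,0,0,5,0,0,0,0,5]' >/dev/null
python3 -m crank '[0,0,0,0,5,0,0,0,0,5]'
python3 -m crank '[0,0,-0.5,0,5,0,0,-1.5,0,5,0,0,-2.5,0,5,0,0,-3.5,0,5,0,0,-4.5,0,5]' >/dev/null
python3 -m crank '[0,0,-0.1,0,5,0,0,-0.1,0,5]'
python3 -c "
from h import *
to(.5346,.333,.2,14.4)"
```

```text
tcp_pos: [0.4666, 0.0734, 0.0137]
eef_rot: [-0.0, 0.95, 0.312, -0.001]
wrist_force: [-1.3, -1.0, -1.7]
time: 28.08
tcp_pos: [0.4684, 0.0732, 0.0164]
eef_rot: [0.0, 0.95, 0.312, 0.002]
wrist_force: [0.3, -0.8, 6.2]
gripper_width: 0.0153
gripper_force: 59.7
time: 28.67
tcp_pos: [0.4686, 0.0734, 0.2024]
eef_rot: [0.001, 0.95, 0.312, 0.003]
wrist_force: [0.1, -0.2, -1.2]
gripper_width: 0.0153
gripper_force: 58.9
units [ 5.18 -4.25  0.07] rows 6.4 yaw 36.4 twist 4.4 t 28.67 pos [0.4686 0.0734 0.2024] w 0.0153
```

Place height is 0.0164 + 0.051 = 0.067.

```bash
python3 -m crank '[0.65,-0.5,0,0,5,1.3,-1,0,0,5,2,-1.6,0,0,5,2.6,-2.1,0,0,5,2.6,-2.1,0,0,5]' >/dev/null
python3 -m crank '[0.65,-0.5,0,1,5,1.3,-1,0,2,5,2,-1.6,0,3,5,2.6,-2.1,0,4,5,2.6,-2.1,0,4.4,5]' >/dev/null
python3 -m crank '[0,0,0,0,5,0,0,0,0,5,0,0,0,0,5]' >/dev/null
python3 -c "
from meas import *
to(.5346,.333,.067,14.4)"
```

```text
units [ 0.04 -0.05  3.25] rows 3.1 yaw 14.4 twist 0.0 t 29.75 pos [0.5338 0.3307 0.1971] w 0.0158
```

```bash
python3 -m crank '[0.03,-0.04,0.6,0,5,0.03,-0.04,1.2,0,5,0.03,-0.04,1.8,0,5,0.03,-0.04,2.4,0,5,0.03,-0.04,2.7,0,5]' >/dev/null
python3 -m crank '[0,0,0.1,0,5,0,0,0.2,0,5,0,0,0.3,0,5,0,0,0.4,0,5,0,0,0.4,0,5]' 
python3 -c "
from h import *
to(.5346,.333,.067)"
```

```text
time: 30.58
tcp_pos: [0.5358, 0.3338, 0.0754]
eef_rot: [-0.0, 0.992, 0.125, 0.0]
wrist_force: [-0.6, 0.4, -1.1]
gripper_width: 0.0155
gripper_force: 59.1
units [-0.03  0.01  0.21] rows 0.2 yaw 14.39 twist None t 30.58 pos [0.5358 0.3338 0.0754] w 0.0155
```

```bash
python3 -m crank '[0,0,0.07,0,5,0,0,0.14,0,5,0,0,0.19,0,5,0,0,0.19,0,5]' | sed -n 2,4p
python3 -m crank '[0,0,0.03,0,5,0,0,0.06,0,5,0,0,0.06,0,5]'
```

```text
tcp_pos: [0.5356, 0.3339, 0.0675]
eef_rot: [-0.0, 0.992, 0.125, 0.0]
wrist_force: [-0.0, 0.7, -1.9]
time: 31.17
tcp_pos: [0.5361, 0.334, 0.0674]
eef_rot: [-0.0, 0.992, 0.125, 0.001]
wrist_force: [-3.3, -3.5, 8.8]
gripper_width: 0.0155
gripper_force: 60.2
```

```bash
python3 -m crank '[0,0,0,0,45,0,0,0,0,45,0,0,0,0,45,0,0,0,0,45]' |tail -2
python3 -m crank '[0,0,-0.5,0,45,0,0,-1.4,0,45,0,0,-2.2,0,45,0,0,-3,0,45,0,0,-3.3,0,45]' >/dev/null
python3 -m crank '[-3,0,0,0,45,-3,0,0,0,45,-3,0,0,0,45,-3,0,0,0,45,-3,0,0,0,45]' |head -2
python3 -m crank '[0,0,0,0,45,0,0,0,0,45]' |head -2
python3 grab.py wr4
python3 - <<'E'
from meas import *
im=load('wr4');w,g,_=masks(im);m,c=comp(w,(325,100),400);print(c,sq(shape(im,m,.075)))
im=load('wr1');w,g,_=masks(im);m,c=comp(w,(327,226),400);print('LR',c,circ(shape(im,m,.095)))
a,b=snap('scene')['pixels'],snap('side')['pixels']
cv2.imwrite('pics/fin.png',np.hstack([cv2.resize(x,(400,300)) for x in(a[120:420,120:520],b[110:410,100:500])])[:,:,::-1])
E
```

```text
gripper_width: 0.045
gripper_force: 0.0
time: 32.33
tcp_pos: [0.4173, 0.3033, 0.1955]
time: 32.5
tcp_pos: [0.4201, 0.3042, 0.197]
wr4 [0.4201 0.3042 0.197 ]
[324.47562922  78.51233886] (array([532.6, 334.4]), array([73.4, 72.7]), 14.2)
LR [326.78050346 226.08842616] (array([ 0.6386, -0.1302,  0.109 ]), 'ell', array([ 638.6, -130.1]), array([107.5, 107.6]))
```

View pics/fin.png

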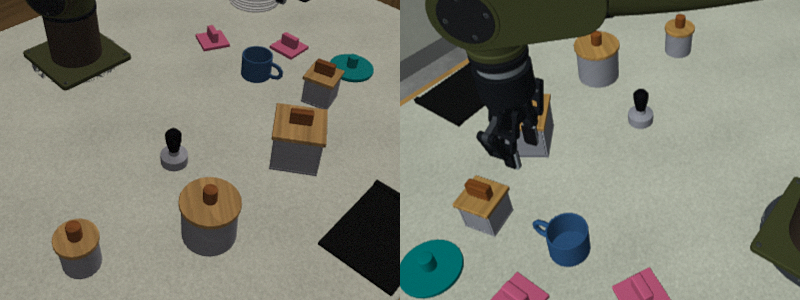

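All four lids sit level on their canisters, at (77,240), (210,205), (300,125) and (323,72) in the left half. Measured centres are within 3 mm, and the mug and tamper have not moved. I hand the job in.

```bash
python3 -c "
from cell import arm
print(arm.job_done())"
```

```text
the job is handed in; nothing more can be done
None
```

All four lids are on their own canisters, level and centred to within about 3 mm by my measurements; the job was handed in at about 33 s and returned no verdict.

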